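# Pin back the sprung tension wheel of a bottle shaker's belt drive

## Task

The shaker's belt is off and its sprung tension wheel has to be locked back for the new belt: take the long square-headed locking pin from the grey block, put it down through the eye of the wheel's arm, and with it pull the arm round counter-clockwise (seen from above) against the spring, feeling along the steel lock plate below until the pin's foot finds the hole. Press the pin home until its collar sits on the arm and let go, so that the pin holds the wheel back. Work with gentle force, never jamming the pin hard against the drive, and leave the stubby dowel and the two white-capped bottles where they are.

Things in the scene. Friction and masses are not known exactly. Their poses are not given: they have to be found in the camera images.
- drive: The belt drive: grey base plate 210 x 390 x 10 mm, fixed to the bench, carrying a black tension wheel and two aluminium pulleys (up to 65 mm high). Origin: on the bench top, on the tension wheel's vertical axis; z up; the aluminium pulleys lie on its +y side, the steel lock plate on its -y side.
- plate_level (a point): Point on the wheel's axis, 26 mm above the bench: the level of the lock plate's flat top, which lies under the eye's whole path. The plate is clamped in slots, so its one hole (9.8 mm wide, 16 mm deep, chamfered) is not at an exact place: it is 80 mm from the axis, as the eye is, and the eye comes over it when the wheel has turned between 0.53 and 0.97 rad.
- wheel (a joint): Turn of the sprung tension wheel (black, 72 mm across, top 58 mm above the bench) together with its dark steel arm: 0 = at rest against its stop, grows counter-clockwise seen from above, ends at 1.25 rad. The spring always pushes it back to 0: about 2.5 N at the eye at rest, 4.5 N at 0.75 rad.
- wheel_eye (a point): Centre of the eye, at the top of the arm's free end: a vertical through hole 10.2 mm wide with a chamfered mouth in an end piece 30 x 30 mm, 80 mm from the wheel's axis. The arm is 8 mm thick: top 36 mm, underside 28 mm above the bench. At rest (joint 0) the eye lies, in the drive's frame, 0.55 rad clockwise of the drive's -y direction.
- block: Grey plastic block 60 x 130 x 30 mm, fixed on the bench; origin under its centre. Two upright holes 10 mm wide, 20 mm deep, 32 mm either side of the centre along its y, hold the locking pin and the stubby dowel, in either order.
- pin: The locking pin, steel, 62 mm long, about 60 g (may differ), standing foot down in the block. Origin: centre of its foot; z runs up to its head. Round shank 8 mm thick for the first 23 mm (foot tapered over 4 mm to 4 mm thick), then a collar 18 mm across and 3 mm thick (23 to 26 mm from the foot), then a square head 14 x 14 mm, its sides along the pin's x and y, from 26 to 62 mm.
- pin_head (a point): Point on the pin's axis 49 mm above its foot, the place to grip the square head.
- pin_tip (a point): Centre of the pin's foot. When home in the lock plate the foot is about 13 mm above the bench (13 mm below the plate's top) and the collar rests on the arm.
- dowel: Stubby dowel with a round mushroom head 26 mm across, 35 mm long, standing in the block's other hole; leave it. Origin: centre of its foot.
- bottle_a: White-capped sample bottle, 42 mm across, 75 mm high, standing loose on the bench; leave it. Origin: centre of its underside.
- bottle_b: White-capped sample bottle, 48 mm across, 85 mm high, standing loose on the bench; leave it. Origin: centre of its underside.
Not all that is in view belongs to the job. What is shaped like the pin but brown is not meant.

How it is judged (in metres and radians):
On the way, in this order (a step that is already met when the one before it is completed fails the run):
1. the pin's foot is through the eye of the wheel's arm (z of pin_tip in the frame of drive below 0.0295 m and horizontal distance between pin_tip and wheel_eye below 0.006 m), for 0.1 s.
2. the wheel is turned against its spring by at least 0.4 rad with the pin still through the eye (value of joint wheel above 0.4 rad and z of pin_tip in the frame of drive below 0.033 m and horizontal distance between pin_tip and wheel_eye below 0.007 m), for 0.1 s.
At the end, for the whole second after the job is handed in: The pin stands upright (within 0.15 rad) through the arm's eye (foot within 5 mm of its axis) and home in the lock plate (foot less than 15.5 mm above the bench: collar on the arm to about 2.5 mm), holding the wheel back at more than 0.45 rad; the pin is let go and at rest (z of pin_tip in the frame of drive below 0.0155 m and horizontal distance between pin_tip and wheel_eye below 0.005 m and value of joint wheel above 0.45 rad and angle between pin's own z axis and vertical below 0.15 rad and linear speed of pin below 0.02 m/s and contact force between pin and the fingers below 0.1 N); the robot touches nothing.
It fails at once if the pin is jammed against the drive with more than 30 N (contact force between pin and drive above 30 N).
It fails at once if the dowel is moved more than 20 mm (distance of dowel from where it was at the start of the episode above 0.02 m).
It fails at once if a white-capped bottle is moved more than 30 mm (distance of any of bottle_a, bottle_b from where it was at the start of the episode above 0.03 m).
It also fails if it takes over 64 s, if anything falls off the work surface, if the arm or the gripper's body presses on something with over 40 N, if the wrist force passes 120 N, or if a joint passes its speed limit or range.

## Robot

A 6-joint arm with a two-finger parallel gripper is mounted at the origin on the work surface. World frame = base frame: x ahead of the robot, y to its left, z up, the work surface at z = 0. Lengths are in mm, angles in rad, forces in N, time in s.
With the tool pointing down it reaches from about 300 to 750 mm from the base axis. Payload 8.5 kg.
Tool frame: the origin (TCP) lies between the finger pads; the fingertips stand 19 mm ahead of it and the grasp point (between the pads) is the TCP; y points along the fingers, x is the direction in which the jaws open and shut, and the axes are right-handed (so a half turn about y gives the same grasp; the last joint's range is limited). The gripper opens to 88 mm and grips with 3 to 60 N. Pads are 18 mm wide; open, the fingers measure 123 mm over their backs; the gripper's body (75 mm by 187 mm) begins 45 mm behind the grasp point.
Start: joints at [0.908, 0.381, 1.297, -0, 1.464, -0.215], TCP at [238.13, 495.757, 257.748] pointing down, gripper open.
Joint ranges: [-3.11, 3.11], [-0.89, 2.33], [0.22, 2.48], [-1.42, 4.56], [0.17, 2.85], [-2.88, 2.88]. Speed limits (rad/s): [2.39, 2.39, 3.14, 3.14, 3.14, 3.14].

## Interface

Orientations are given as a rotation vector (axis times angle).
In Python, from bench import env gives the robot as it stands. The module is installed in compiled form; this text tells all that it offers.
- The arm moves only by the tool send_rows, never from a script. Its argument "deltas" is a list that holds one entry, the list of rows, each a list of 4 numbers: the shift along the tool's x, y, z in m, then the turn about the tool's y in rad. A call has exactly 10 rows; each row is the pose to reach, as a shift and turn from the pose commanded when the call began, along the tool's axes at that moment; what a row does not reach only later rows make up. A row lasts 1/10 s, in which the tool goes at most 50 mm and 8.59 degrees, less where a joint would pass 70% of its speed; a pose out of reach is approached as far as the arm can. A call with a gripper value outside its range is refused whole. "hand" is the opening, from -1 (shut) to 1 (fully open), set as the call begins (left out, the last holds). The fingers move at their own pace and stop on an object; "newtons" is the grip in N (left out, the last holds). Time passes only in rows, so rows that repeat a pose let the fingers close, or fill a call up. It gives the time, the measured TCP pose, the force and the opening at its end, in the units of the state.
- env.state(): the state, without advancing time (a new reading comes with each control period).
- env.snapshot(name): name is "scene" or "top"; returns the picture (384x512x3 uint8, blue, green, red); there is no depth.
- env.get_calibration(name): a dict with "mtx" (3x3 intrinsics, pixels), "position" and "rotation" of the camera in the world. Camera axes: x right, y up, looking along -z (the intrinsics and any distortion apply to the point x, -y, -z); pixel columns grow to the right and rows downward; lengths in mm; the calibration is good to about 2 mm. A picture is of the moment at which its call begins. get_calibration takes no time and is no camera call.
- env.finish_job(): hands the job in, once; it reports no verdict.
The state is a dict: "t": time; "qpos": joint angles; "joint_velocities": joint speeds; "tau": joint torques, N m; "tcp_pos": TCP position; "tcp_rot": TCP orientation; "wrist_force": force on the tool from outside, world axes, zero at the start; "ft_torque": the same for the moment, N m; "finger_gap": finger opening in mm.
Only numpy, scipy, OpenCV 4.12 (cv2) and the standard library are available. Lean on these libraries where they do the work, as an engineer would, in place of code of your own. Each camera call takes 0.05 s, during which the arm holds its last target. There are 200 camera calls.

## Working session

There is one attempt and no reset: what is moved stays moved. The work goes in short steps, Python scripts to look and compute and a tool call to move; the robot and the scene stay as the last step left them, time stands still between calls to the robot, and variables do not carry over. Pictures are saved under pics/ and viewed, about 8 in all and at most 12, crops included, and the job is handed in when it is done.

Besides the shell and the picture viewer there is one more tool, called after "Emit:" by a JSON object that holds its "method" and its "body". send_rows: Moves the arm, as the interface text tells. Its arguments: {"type":"object","properties":{"deltas":{"type":"array"},"hand":{"type":"number"},"newtons":{"type":"number"}},"required":["deltas"]}

```bash
mkdir -p pics; cat > h.py <<'E'
import numpy as np, cv2
from bench import env
def snap(n,f):
    im=np.array(env.snapshot(n)); cv2.imwrite('pics/'+f+'_raw.png',im); return im
def crop(im,f,x0,y0,x1,y1,s):
    cv2.imwrite('pics/'+f+'.png',cv2.resize(im[y0:y1,x0:x1],None,fx=s,fy=s,interpolation=cv2.INTER_CUBIC))
def ray(n,u,v):
    c=env.get_calibration(n);K=np.array(c['mtx'],float);R=np.array(c['rotation'],float)
    d=np.linalg.inv(K)@[u,v,1.]; return np.array(c['position'],float),R@np.array([d[0],-d[1],-d[2]])
def atz(n,u,v,z):
    p,d=ray(n,u,v); return p+d*(z-p[2])/d[2]
def proj(n,X):
    c=env.get_calibration(n);K=np.array(c['mtx'],float);R=np.array(c['rotation'],float)
    q=R.T@(np.array(X,float)-np.array(c['position'],float)); q=K@[q[0],-q[1],-q[2]]; return q[:2]/q[2]
E
python3 - <<'E'
from h import *
a=snap('scene','s0');b=snap('top','t0')
crop(a,'s0',0,0,512,384,1.5);crop(b,'t0',0,0,512,384,1.5)
print(env.state())
for n in('scene','top'):print(env.get_calibration(n))
E
```

```text
{'t': 0.1, 'qpos': array([ 9.07684933e-01,  3.81122844e-01,  1.29810869e+00, -1.79877474e-06,
        1.46361381e+00, -2.15296822e-01]), 'joint_velocities': array([ 1.25004901e-04, -6.01457019e-04, -2.43082542e-03, -9.49218112e-05,
       -1.19643045e-03, -6.99678488e-04]), 'tau': array([ 3.28583024e-03, -4.38649356e+01, -2.24911666e+01,  7.14513380e-02,
        3.42294504e-02, -7.60191347e-05]), 'tcp_pos': array([238.01496061, 495.59542824, 257.22833231]), 'tcp_rot': array([-1.3888248 , -0.87242427,  0.87435619]), 'wrist_force': array([0.25641824, 0.72310743, 0.79646068]), 'ft_torque': array([ 0.00236064, -0.04886835,  0.02366307]), 'finger_gap': 88.0623085273043}
{'mtx': array([[444.88655225,   0.        , 259.90650335],
       [  0.        , 444.88655225, 195.31558632],
       [  0.        ,   0.        ,   1.        ]]), 'position': array([1210.28176808,   10.52496657,  558.40841656]), 'rotation': array([0.6885808 , 0.79049372, 1.61248775])}
{'mtx': array([[381.8616526 ,   0.        , 252.52361564],
       [  0.        , 381.8616526 , 183.76727916],
       [  0.        ,   0.        ,   1.        ]]), 'position': array([ 425.21678013, -115.5376749 ,  800.9735393 ]), 'rotation': array([ 0.12591419, -0.09639516, -1.55595918])}
```

View pics/s0.png

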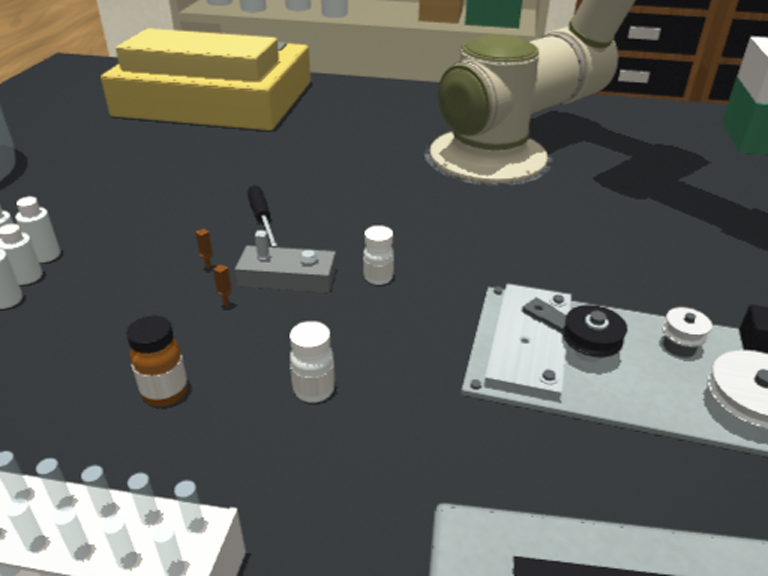

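View pics/t0.png

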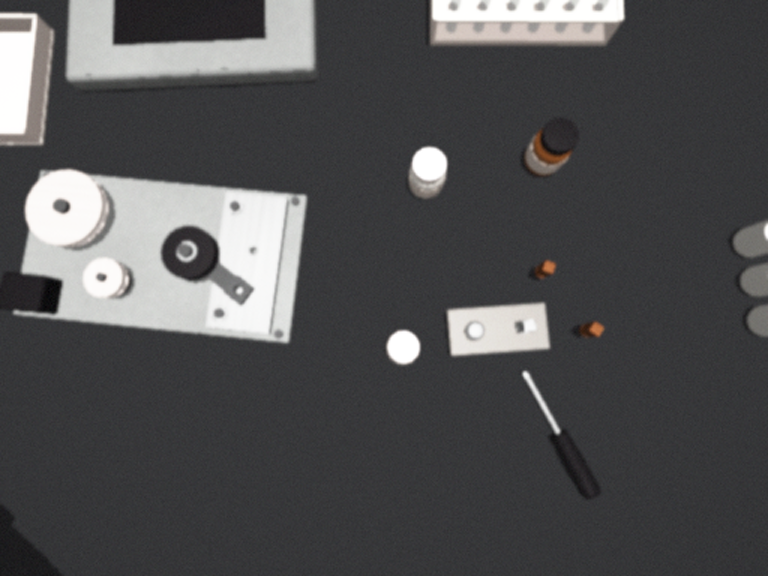

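The two views show the block with the pin (scene ~262,245; top ~527,325 in 1.5x display), the dowel, the drive with its eye (top ~240,291) and a small dark spot on the lock plate (top ~252,250). I'll enlarge these.

```bash
python3 - <<'E'
from h import *
from scipy.spatial.transform import Rotation as R
b=cv2.imread('pics/t0_raw.png');a=cv2.imread('pics/s0_raw.png')
A=cv2.resize(b[110:235,100:215],None,fx=5,fy=5,interpolation=cv2.INTER_CUBIC)[:,:]
B=cv2.resize(b[190:245,290:375],None,fx=9,fy=9,interpolation=cv2.INTER_CUBIC)
cv2.imwrite('pics/c1.png',A)
C=cv2.resize(a[145:200,150:235],None,fx=9,fy=6*1.5,interpolation=cv2.INTER_CUBIC)
cv2.imwrite('pics/c2.png',cv2.resize(np.vstack([B[:, :],C[:, :]]),None,fx=.6,fy=.6))
print(R.from_rotvec(env.state()['tcp_rot']).as_matrix().round(3))
E
```

```text
[[ 0.433 -0.001 -0.901]
 [ 0.901 -0.001  0.433]
 [-0.001 -1.     0.   ]]
```

View pics/c1.png

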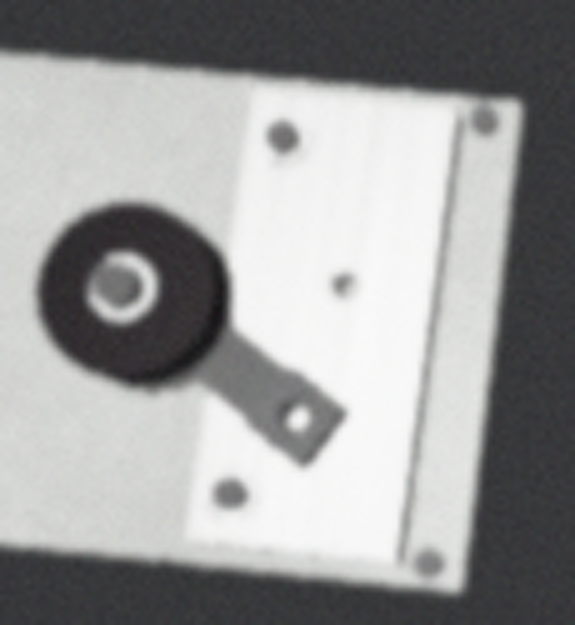

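View pics/c2.png

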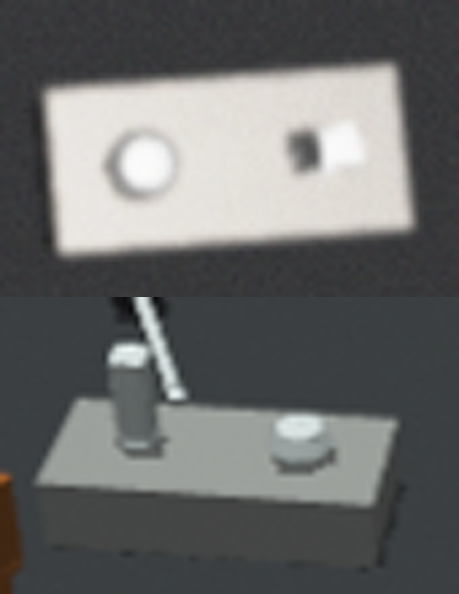

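```bash
cat >> h.py <<'E'
def up(p,s,o): return [(p[0]+.5)/s-.5+o[0],(p[1]+.5)/s-.5+o[1]]
E
python3 - <<'E'
from h import *
from scipy.optimize import least_squares
T=lambda p,z:atz('top',*up(p,5,(100,110)),z)[:2]
eye=T((297,417),36);hole=T((344,284),26);wc=T((133,290),56)
print('eye',eye,'hole',hole,'wheel',wc,'d',np.linalg.norm(eye-wc),np.linalg.norm(hole-wc))
c1=T((522,99),10);c2=T((465,592),10);print('corners',c1,c2,np.linalg.norm(c1-c2))
dy=-np.array([c1[1]-c2[1],-(c1[0]-c2[0])]);print('short edge dir',np.arctan2(*(c1-c2)[::-1]))
a=lambda v:np.arctan2(v[1],v[0])
print('angle hole-eye',a(hole-wc)-a(eye-wc), 'eye',a(eye-wc))
U=lambda p,z:atz('top',*up(p,5.4,(290,190)),z)[:2]
cs=np.array([U(p,30) for p in((43,90),(398,64),(415,230),(60,255))])
ctr=cs.mean(0);ax=cs[1]+cs[2]-cs[0]-cs[3];l=np.linalg.norm(ax)/2;ax/=np.linalg.norm(ax)
print('block',ctr,l,'axis ang',a(ax),'pinhole',ctr+32*ax,'dowelhole',ctr-32*ax)
print('pin top',U((342,146),72),'dowel',U((145,164),45))
S=lambda p,z:atz('scene',*up(p,5.4,(150,145)),z)[:2]
print('scene pin top',S((130,353-297),72))
print('pin collar',S((138,447-297),35), 'scene block',S((77,398-297),30),S((400,420-297),30),S((37,485-297),30),S((375,503-297),30))
for n,p,z in(('bottle a',(403,347),75),('bottle b',(429,162),85)):print(n,atz('top',*up(p,1.5,(0,0)),z))
print('scene a',atz('scene',*up((378,235),1.5,(0,0)),75),atz('scene',*up((310,333),1.5,(0,0)),85))
print('scene eye',atz('scene',*up((538,308),1.5,(0,0)),36),'hole',atz('scene',*up((525,340),1.5,(0,0)),26))
print('brown', atz('top',*up((546,268),1.5,(0,0)),60),atz('top',*up((594,328),1.5,(0,0)),60))
E
```

```text
Traceback (most recent call last):
  File "h.py", line 11, in atz
    p,d=ray(n,u,v); return p+d*(z-p[2])/d[2]
                                        ~^^^
IndexError: invalid index to scalar variable.
```

```bash
sed -i "s/R=np.array(c\['rotation'\],float)/R=Rot.from_rotvec(c['rotation']).as_matrix()/; 1a from scipy.spatial.transform import Rotation as Rot" h.py
python3 - <<'E'
from h import *
T=lambda p,z:atz('top',*up(p,5,(100,110)),z)[:2]
eye=T((297,417),36);hole=T((344,284),26);wc=T((133,290),56)
print('eye',eye,'hole',hole,'wheel',wc,'d',np.linalg.norm(eye-wc),np.linalg.norm(hole-wc))
c1=T((522,99),10);c2=T((465,592),10);print('corners',c1,c2,np.linalg.norm(c1-c2))
print('short edge dir',np.arctan2(*(c1-c2)[::-1]))
a=lambda v:np.arctan2(v[1],v[0])
print('angle hole-eye',a(hole-wc)-a(eye-wc), 'eye',a(eye-wc))
U=lambda p,z:atz('top',*up(p,5.4,(290,190)),z)[:2]
cs=np.array([U(p,30) for p in((43,90),(398,64),(415,230),(60,255))])
ctr=cs.mean(0);ax=cs[1]+cs[2]-cs[0]-cs[3];l=np.linalg.norm(ax)/2;ax/=np.linalg.norm(ax)
print('block',ctr,l,'axis ang',a(ax),'pinhole',ctr+32*ax,'dowelhole',ctr-32*ax)
print('pin top',U((342,146),72),'dowel',U((145,164),45))
S=lambda p,z:atz('scene',*up(p,5.4,(150,145)),z)[:2]
print('scene pin top',S((130,353-297),72))
print('pin collar',S((138,447-297),35), 'scene block',S((77,398-297),30),S((400,420-297),30),S((37,485-297),30),S((375,503-297),30))
for n,p,z in(('bottle a',(403,347),75),('bottle b',(429,162),85)):print(n,atz('top',*up(p,1.5,(0,0)),z))
print('scene a',atz('scene',*up((378,235),1.5,(0,0)),75),atz('scene',*up((310,333),1.5,(0,0)),85))
print('scene eye',atz('scene',*up((538,308),1.5,(0,0)),36),'hole',atz('scene',*up((525,340),1.5,(0,0)),26))
print('brown', atz('top',*up((546,268),1.5,(0,0)),60),atz('top',*up((594,328),1.5,(0,0)),60))
E
```

```text
eye [513.41774352  88.85666536] hole [570.24809655  74.62619807] wheel [561.37033009 151.69633385] d 79.04602770079562 77.57976904999931
corners [654.51476377   5.59386645] [444.48586136  22.63164847] 210.7188312973983
short edge dir -0.08094388694246353
angle hole-eye 0.7665141408167295 eye -2.2226251883096397
block [ 465.32294549 -260.57792962] 131.9992519499404 axis ang -1.486856177367268 pinhole [ 468.00587705 -292.46526062] dowelhole [ 462.64001393 -228.69059862]
pin top [ 468.27909696 -292.34901456] dowel [ 462.4545806  -227.29369947]
scene pin top [ 469.23677874 -290.81954576]
pin collar [ 478.0342866  -288.39476575] scene block [ 442.238768   -326.49581985] [ 431.9580578  -195.62539301] [ 503.45992791 -320.49873322] [ 489.51551206 -191.35749287]
bottle a [ 438.7992446  -132.48430214   75.        ]
bottle b [ 677.32700017 -164.22774351   85.        ]
scene a [ 447.43917333 -131.26859679   75.        ] [ 676.05043814 -163.31372247   85.        ]
scene eye [517.0630328   89.90732894  36.        ] hole [571.45330822  75.59873555  26.        ]
brown [ 543.62113935 -318.24383735   60.        ] [ 466.40137655 -377.28050438   60.        ]
```

Measurements agree with the given sizes: eye 79 mm and hole 78 mm from the axis, block 132 mm long, pin top over its hole. The lock hole is at about 0.75 rad. Next, a move helper that tracks the commanded pose.

```bash
cat >> h.py <<'E'
import json
def Ry(yaw): c,s=np.cos(yaw),np.sin(yaw); return np.array([[c,0,-s],[s,0,c],[0,-1,0]])
def plan(tgt,yaw,n,accept=True):
    """rows (10) from stored commanded pose to target in n equal steps; prints total & stores"""
    try: p=json.load(open('cmd.json'))
    except Exception: p=[238.13,495.757,257.748,1.123]
    d=Ry(p[3]).T@(np.array(tgt)-p[:3])/1000; t=p[3]-yaw
    rows=[[*np.round(d*min(k/n,1),4).tolist(),round(t*min(k/n,1),3)] for k in range(1,11)]
    e=rows[-1]; q=(np.array(p[:3])+Ry(p[3])@(np.array(e[:3])*1000)).tolist()+[p[3]-e[3]]
    if accept: json.dump(q,open('cmd.json','w'))
    print(json.dumps(rows).replace(' ','')); print(np.round(q,2), 'step mm',np.linalg.norm(d)*1000/n,'rad',t/n)
def st():
    s=env.state(); R=Rot.from_rotvec(s['tcp_rot']).as_matrix()
    print(round(s['t'],2),'tcp',s['tcp_pos'].round(2),'yaw',round(np.arctan2(R[1,0],R[0,0]),3),'ydir',R[:,1].round(4),'F',s['wrist_force'].round(2),'M',s['ft_torque'].round(3),'gap',round(s['finger_gap'],2))
E
python3 -c "
from h import *
plan([366,60,240],.5,10);plan([468.3,-292,150],.12,8)"
```

```text
[[-0.0337,0.0018,-0.0304,0.062],[-0.0675,0.0035,-0.0608,0.125],[-0.1012,0.0053,-0.0912,0.187],[-0.135,0.0071,-0.1216,0.249],[-0.1687,0.0089,-0.152,0.311],[-0.2025,0.0106,-0.1824,0.374],[-0.2362,0.0124,-0.2128,0.436],[-0.2699,0.0142,-0.2431,0.498],[-0.3037,0.016,-0.2735,0.561],[-0.3374,0.0177,-0.3039,0.623]]
[365.98  60.04 240.05   0.5 ] step mm 45.447760280678295 rad 0.0623
[[-0.0099,0.0113,-0.0448,0.048],[-0.0197,0.0225,-0.0895,0.095],[-0.0296,0.0338,-0.1343,0.143],[-0.0395,0.045,-0.179,0.19],[-0.0494,0.0563,-0.2238,0.237],[-0.0592,0.0675,-0.2685,0.285],[-0.0691,0.0788,-0.3133,0.333],[-0.079,0.09,-0.358,0.38],[-0.079,0.09,-0.358,0.38],[-0.079,0.09,-0.358,0.38]]
[ 4.6828e+02 -2.9201e+02  1.5005e+02  1.2000e-01] step mm 47.188279333405674 rad 0.0475
```

Emit:
{"method": "send_rows", "body": {"deltas": [[[-0.034,0.002,-0.03,0.062],[-0.068,0.004,-0.061,0.125],[-0.101,0.005,-0.091,0.187],[-0.135,0.007,-0.122,0.249],[-0.169,0.009,-0.152,0.311],[-0.2025,0.011,-0.182,0.374],[-0.236,0.012,-0.213,0.436],[-0.27,0.014,-0.243,0.498],[-0.304,0.016,-0.2735,0.561],[-0.3374,0.0177,-0.3039,0.623]]], "hand": 0, "newtons": 30}}

```text
t: 1.1
tcp_pos: [365.9, 58.2, 240.0]
tcp_rot: [-1.535, -0.39, 0.39]
wrist_force: [0.5, 0.2, 0.2]
finger_gap: 44.0
```

Emit:
{"method": "send_rows", "body": {"deltas": [[[-0.0099,0.0113,-0.0448,0.048],[-0.0197,0.0225,-0.0895,0.095],[-0.0296,0.0338,-0.1343,0.143],[-0.0395,0.045,-0.179,0.19],[-0.0494,0.0563,-0.2238,0.237],[-0.0592,0.0675,-0.2685,0.285],[-0.0691,0.0788,-0.3133,0.333],[-0.079,0.09,-0.358,0.38],[-0.079,0.09,-0.358,0.38],[-0.079,0.09,-0.358,0.38]]]}}

```text
t: 2.1
tcp_pos: [467.9, -292.3, 149.2]
tcp_rot: [-1.567, -0.093, 0.095]
wrist_force: [0.5, 0.9, 0.9]
finger_gap: 44.0
```

```bash
python3 - <<'E'
from h import *
st()
a=snap('scene','s1'); crop(a,'s1',120,60,280,200,5)
b=cv2.imread('pics/s1.png')
s=env.state()['tcp_pos']
print(proj('scene',s+[0,0,-19]),proj('scene',[468.3,-292,72]))
plan([468.3,-292,59.3],.12,10)
E
```

```text
2.1 tcp [ 467.92 -292.3   149.16] yaw 0.119 ydir [-0.0014  0.0015 -1.    ] F [0.54 0.91 0.87] M [-0.084  0.081  0.016] gap 44.04
[170.66885175 129.27623496] [173.26468067 154.66671868]
[[0.0,0.0091,0.0,0.0],[0.0,0.0181,0.0,0.0],[0.0,0.0272,0.0,0.0],[0.0,0.0363,0.0,0.0],[0.0,0.0454,0.0,0.0],[0.0,0.0544,0.0,0.0],[0.0,0.0635,0.0,0.0],[0.0,0.0726,0.0,0.0],[0.0,0.0817,0.0,0.0],[0.0,0.0907,0.0,0.0]]
[ 4.6828e+02 -2.9201e+02  5.9350e+01  1.2000e-01] step mm 9.074800174281105 rad 0.0
```

View pics/s1.png

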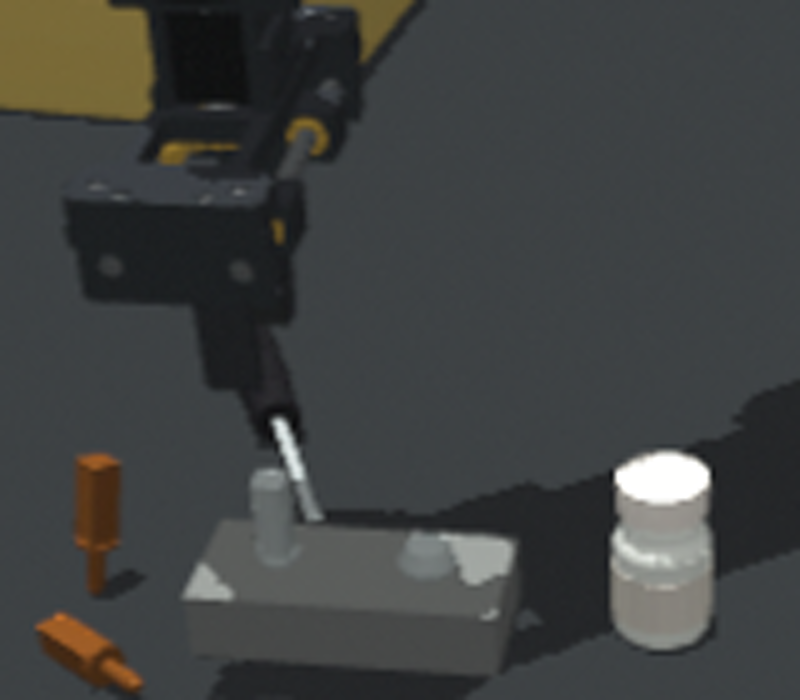

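The gripper is above the pin. The pin's head top at ~(174,155) raw matches the predicted (173,155), so I'll descend and grip.

Emit:
{"method": "send_rows", "body": {"deltas": [[[0,0.01,0,0],[0,0.02,0,0],[0,0.03,0,0],[0,0.04,0,0],[0,0.05,0,0],[0,0.06,0,0],[0,0.07,0,0],[0,0.08,0,0],[0,0.0907,0,0],[0,0.0907,0,0]]]}}

```text
t: 3.15
tcp_pos: [467.8, -291.6, 57.9]
tcp_rot: [-1.567, -0.093, 0.095]
wrist_force: [-0.5, 0.1, 0.7]
finger_gap: 44.3
```

Emit:
{"method": "send_rows", "body": {"deltas": [[[0,0,0,0],[0,0,0,0],[0,0,0,0],[0,0,0,0],[0,0,0,0],[0,0,0,0],[0,0,0,0],[0,0,0,0],[0,0,0,0],[0,0,0,0]]], "hand": -1, "newtons": 30}}

```text
t: 4.15
tcp_pos: [468.4, -292.1, 59.5]
tcp_rot: [-1.569, -0.094, 0.094]
wrist_force: [-0.0, -0.1, 2.4]
finger_gap: 13.7
```

```bash
python3 - <<'E'
from h import *
st()
plan([468.3,-292,140],.12,8)
E
```

```text
4.15 tcp [ 468.36 -292.11   59.51] yaw 0.12 ydir [ 3.e-04 -3.e-04 -1.e+00] F [-0.02 -0.1   2.36] M [-0.085  0.107  0.014] gap 13.68
[[0.0,-0.0101,0.0,0.0],[0.0,-0.0202,0.0,0.0],[0.0,-0.0302,0.0,0.0],[0.0,-0.0403,0.0,0.0],[0.0,-0.0504,0.0,0.0],[0.0,-0.0605,0.0,0.0],[0.0,-0.0706,0.0,0.0],[0.0,-0.0807,0.0,0.0],[0.0,-0.0807,0.0,0.0],[0.0,-0.0807,0.0,0.0]]
[ 4.6828e+02 -2.9201e+02  1.4005e+02  1.2000e-01] step mm 10.081500245121967 rad 0.0
```

Emit:
{"method": "send_rows", "body": {"deltas": [[[0,-0.01,0,0],[0,-0.02,0,0],[0,-0.03,0,0],[0,-0.04,0,0],[0,-0.05,0,0],[0,-0.06,0,0],[0,-0.07,0,0],[0,-0.0807,0,0],[0,-0.0807,0,0],[0,-0.0807,0,0]]]}}

```text
t: 5.15
tcp_pos: [468.3, -292.0, 140.1]
tcp_rot: [-1.569, -0.094, 0.094]
wrist_force: [-1.0, 0.3, -1.0]
finger_gap: 13.8
```

```bash
python3 - <<'E'
from h import *
st()
plan([514,88,150],-.4,9)
plan([514,88,105],-.4,6)
E
```

```text
5.15 tcp [ 468.26 -291.95  140.08] yaw 0.12 ydir [ 1.e-04 -0.e+00 -1.e+00] F [-0.99  0.33 -1.  ] M [-0.046  0.057  0.015] gap 13.78
[[0.0101,-0.0011,0.0413,0.058],[0.0202,-0.0022,0.0826,0.116],[0.0303,-0.0033,0.1239,0.173],[0.0404,-0.0044,0.1652,0.231],[0.0505,-0.0055,0.2066,0.289],[0.0606,-0.0066,0.2479,0.347],[0.0707,-0.0077,0.2892,0.404],[0.0808,-0.0088,0.3305,0.462],[0.0909,-0.01,0.3718,0.52],[0.0909,-0.01,0.3718,0.52]]
[ 5.1402e+02  8.8000e+01  1.5005e+02 -4.0000e-01] step mm 42.541966312456694 rad 0.05777777777777778
[[-0.0,0.0075,-0.0,0.0],[-0.0,0.015,-0.0,0.0],[-0.0,0.0225,-0.0,0.0],[-0.0,0.03,-0.0,0.0],[-0.0,0.0375,-0.0,0.0],[-0.0,0.045,-0.0,0.0],[-0.0,0.045,-0.0,0.0],[-0.0,0.045,-0.0,0.0],[-0.0,0.045,-0.0,0.0],[-0.0,0.045,-0.0,0.0]]
[ 5.1402e+02  8.8000e+01  1.0505e+02 -4.0000e-01] step mm 7.5080008644844005 rad 0.0
```

Emit:
{"method": "send_rows", "body": {"deltas": [[[0.0101,-0.0011,0.0413,0.058],[0.0202,-0.0022,0.0826,0.116],[0.0303,-0.0033,0.1239,0.173],[0.0404,-0.0044,0.1652,0.231],[0.0505,-0.0055,0.2066,0.289],[0.0606,-0.0066,0.2479,0.347],[0.0707,-0.0077,0.2892,0.404],[0.0808,-0.0088,0.3305,0.462],[0.0909,-0.01,0.3718,0.52],[0.0909,-0.01,0.3718,0.52]]]}}

```text
t: 6.15
tcp_pos: [513.7, 92.0, 149.6]
tcp_rot: [-1.548, 0.312, -0.31]
wrist_force: [0.5, -0.6, -0.1]
finger_gap: 13.6
```

Emit:
{"method": "send_rows", "body": {"deltas": [[[0,0.0075,0,0],[0,0.015,0,0],[0,0.0225,0,0],[0,0.03,0,0],[0,0.0375,0,0],[0,0.045,0,0],[0,0.045,0,0],[0,0.045,0,0],[0,0.045,0,0],[0,0.045,0,0]]]}}

```text
t: 7.15
tcp_pos: [514.2, 88.0, 105.4]
tcp_rot: [-1.548, 0.313, -0.314]
wrist_force: [0.4, 0.2, -1.3]
finger_gap: 13.4
```

```bash
python3 - <<'E'
from h import *
st()
a=snap('scene','s2'); crop(a,'s2',310,150,440,250,6)
p=env.state()['tcp_pos']
f=lambda X:((proj('scene',X)-[310,150]+.5)*6-.5).round()
print('foot pred',f(p-[0,0,49]),'collar',f(p-[0,0,26]),'eye pred',f([514,88,36]),'z36 dx',f([519,88,36]),'dy',f([514,93,36]),'hole',f([570.5,74.6,26]))
E
```

```text
7.15 tcp [514.18  88.01 105.38] yaw -0.4 ydir [ 7.e-04 -1.e-04 -1.e+00] F [ 0.43  0.19 -1.3 ] M [-0.074  0.123  0.037] gap 13.42
foot pred [297. 276.] collar [309. 217.] eye pred [287. 327.] z36 dx [287. 336.] dy [303. 329.] hole [238. 459.]
```

View pics/s2.png

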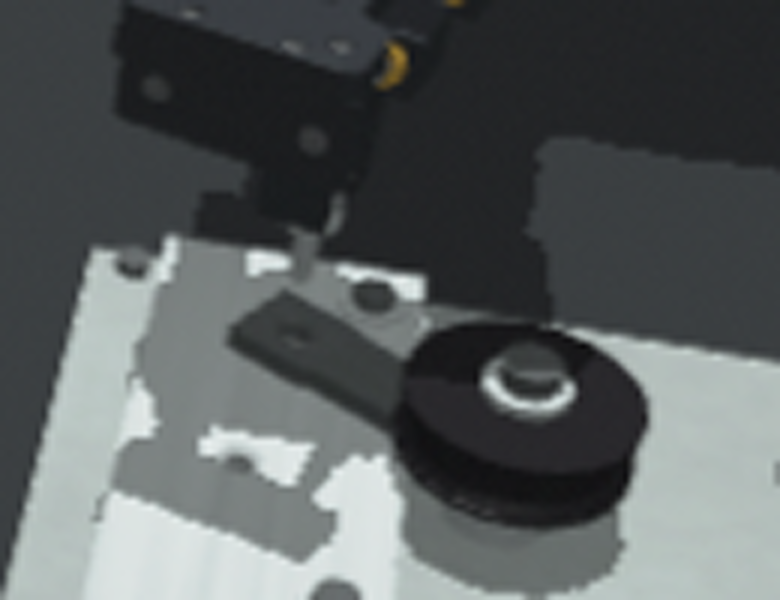

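Foot seen at crop (300,277), predicted (297,276), so the pin hangs straight. The eye appears near (295,335), predicted (287,327), which puts it slightly further in +x/+y. I'll use (515, 88.8) as the compromise between the two views.

```bash
python3 - <<'E'
from h import *
plan([515,88.8,87.5],-.4,6)
plan([515,88.8,82],-.4,6)
E
```

```text
[[0.0001,0.0029,0.0002,0.0],[0.0002,0.0058,0.0004,0.0],[0.0003,0.0088,0.0006,0.0],[0.0004,0.0117,0.0007,0.0],[0.0005,0.0146,0.0009,0.0],[0.0006,0.0175,0.0011,0.0],[0.0006,0.0175,0.0011,0.0],[0.0006,0.0175,0.0011,0.0],[0.0006,0.0175,0.0011,0.0],[0.0006,0.0175,0.0011,0.0]]
[ 5.150e+02  8.878e+01  8.755e+01 -4.000e-01] step mm 2.9322440827768705 rad 0.0
[[-0.0,0.0009,0.0,0.0],[-0.0,0.0018,0.0,0.0],[-0.0,0.0028,0.0,0.0],[-0.0,0.0037,0.0,0.0],[-0.0,0.0046,0.0,0.0],[-0.0,0.0055,0.0,0.0],[-0.0,0.0055,0.0,0.0],[-0.0,0.0055,0.0,0.0],[-0.0,0.0055,0.0,0.0],[-0.0,0.0055,0.0,0.0]]
[ 5.150e+02  8.878e+01  8.205e+01 -4.000e-01] step mm 0.9246732470617371 rad 0.0
```

Emit:
{"method": "send_rows", "body": {"deltas": [[[0.0001,0.003,0.0002,0],[0.0002,0.006,0.0004,0],[0.0003,0.009,0.0006,0],[0.0004,0.012,0.0007,0],[0.0005,0.015,0.0009,0],[0.0006,0.0175,0.0011,0],[0.0006,0.0175,0.0011,0],[0.0006,0.0175,0.0011,0],[0.0006,0.0175,0.0011,0],[0.0006,0.0175,0.0011,0]]], "newtons": 20}}

```text
t: 8.2
tcp_pos: [515.1, 88.8, 87.7]
tcp_rot: [-1.548, 0.314, -0.314]
wrist_force: [-1.5, -0.5, -0.3]
finger_gap: 14.0
```

Emit:
{"method": "send_rows", "body": {"deltas": [[[0,0.0005,0,0],[0,0.001,0,0],[0,0.0015,0,0],[0,0.002,0,0],[0,0.0025,0,0],[0,0.003,0,0],[0,0.003,0,0],[0,0.003,0,0],[0,0.003,0,0],[0,0.003,0,0]]]}}

```text
t: 9.2
tcp_pos: [515.0, 88.8, 84.6]
tcp_rot: [-1.548, 0.314, -0.314]
wrist_force: [0.1, -0.5, 0.3]
finger_gap: 13.8
```

```bash
python3 - <<'E'
from h import *
st()
E
```

```text
9.2 tcp [515.01  88.76  84.56] yaw -0.4 ydir [ 0. -0. -1.] F [ 0.12 -0.54  0.34] M [-0.063  0.105 -0.04 ] gap 13.8
```

Emit:
{"method": "send_rows", "body": {"deltas": [[[0,0.0005,0,0],[0,0.001,0,0],[0,0.0015,0,0],[0,0.002,0,0],[0,0.0025,0,0],[0,0.0025,0,0],[0,0.0025,0,0],[0,0.0025,0,0],[0,0.0025,0,0],[0,0.0025,0,0]]]}}

```text
t: 10.2
tcp_pos: [514.9, 88.8, 82.0]
tcp_rot: [-1.548, 0.314, -0.314]
wrist_force: [-1.5, -0.3, 0.3]
finger_gap: 14.3
```

```bash
python3 - <<'E'
from h import *
st()
E
```

```text
10.2 tcp [514.93  88.8   82.04] yaw -0.4 ydir [-2.e-04  0.e+00 -1.e+00] F [-1.54 -0.3   0.26] M [ 0.106  0.306 -0.011] gap 14.28
```

Emit:
{"method": "send_rows", "body": {"deltas": [[[0,0.0005,0,0],[0,0.001,0,0],[0,0.0015,0,0],[0,0.002,0,0],[0,0.0025,0,0],[0,0.003,0,0],[0,0.0035,0,0],[0,0.0035,0,0],[0,0.0035,0,0],[0,0.0035,0,0]]]}}

```text
t: 11.2
tcp_pos: [514.9, 88.8, 78.5]
tcp_rot: [-1.548, 0.314, -0.314]
wrist_force: [-2.3, 1.8, -0.2]
finger_gap: 13.8
```

```bash
python3 - <<'E'
from h import *
st()
E
```

```text
11.2 tcp [514.95  88.78  78.48] yaw -0.4 ydir [-2.e-04  0.e+00 -1.e+00] F [-2.33  1.77 -0.2 ] M [ 0.229  0.52  -0.037] gap 13.8
```

The wrist force is (-2.3, 1.8), the spring's direction, so the foot is in the eye with no radial error. I'll go a bit deeper, then start along the arc about centre (561.2, 153.8).

```bash
cat >> h.py <<'E'
def arc(c,r0,r1,a0,a1,z,y1,n=10):
    p=json.load(open('cmd.json')); M=Ry(p[3]).T; rows=[]
    for k in range(1,11):
        f=min(k/n,1); a=a0+(a1-a0)*f; r=r0+(r1-r0)*f
        d=M@(np.array([c[0]+r*np.cos(a),c[1]+r*np.sin(a),p[2]+(z-p[2])*f])-p[:3])/1000
        rows.append([*np.round(d,4).tolist(),round((p[3]-y1)*f,3)])
    e=rows[-1]; q=(np.array(p[:3])+Ry(p[3])@(np.array(e[:3])*1000)).tolist()+[p[3]-e[3]]
    json.dump(q,open('cmd.json','w')); print(json.dumps(rows).replace(' ','')); print(np.round(q,2))
E
python3 - <<'E'
from h import *
json.dump([515.0,88.78,78.55,-.4],open('cmd.json','w'))
plan([515,88.78,77.2],-.4,4)
arc((561.2,153.8),79.8,80,-2.190,-1.9,77.2,-.2,9)
E
```

```text
[[0.0,0.0003,0.0,0.0],[0.0,0.0007,0.0,0.0],[0.0,0.001,0.0,0.0],[0.0,0.0013,0.0,0.0],[0.0,0.0013,0.0,0.0],[0.0,0.0013,0.0,0.0],[0.0,0.0013,0.0,0.0],[0.0,0.0013,0.0,0.0],[0.0,0.0013,0.0,0.0],[0.0,0.0013,0.0,0.0]]
[ 5.150e+02  8.878e+01  7.725e+01 -4.000e-01] step mm 0.3374999999999986 rad 0.0
[[0.0024,0.0,-0.0006,-0.022],[0.0049,0.0,-0.001,-0.044],[0.0075,0.0,-0.0014,-0.067],[0.01,0.0,-0.0017,-0.089],[0.0126,0.0,-0.0019,-0.111],[0.0152,0.0,-0.002,-0.133],[0.0177,0.0,-0.0021,-0.156],[0.0203,0.0,-0.002,-0.178],[0.0229,0.0,-0.0019,-0.2],[0.0229,0.0,-0.0019,-0.2]]
[ 5.3535e+02  7.8110e+01  7.7250e+01 -2.0000e-01]
```

Emit:
{"method": "send_rows", "body": {"deltas": [[[0,0.0003,0,0],[0,0.0007,0,0],[0,0.001,0,0],[0,0.0013,0,0],[0,0.0013,0,0],[0,0.0013,0,0],[0,0.0013,0,0],[0,0.0013,0,0],[0,0.0013,0,0],[0,0.0013,0,0]]], "newtons": 35}}

```text
t: 12.2
tcp_pos: [515.0, 88.8, 77.3]
tcp_rot: [-1.548, 0.314, -0.314]
wrist_force: [-1.6, 1.6, 0.2]
finger_gap: 13.9
```

```bash
python3 - <<'E'
from h import *
st()
E
```

```text
12.2 tcp [514.99  88.78  77.25] yaw -0.4 ydir [-0. -0. -1.] F [-1.6   1.59  0.24] M [0.253 0.51  0.018] gap 13.92
```

Emit:
{"method": "send_rows", "body": {"deltas": [[[0.0024,0,-0.0006,-0.022],[0.0049,0,-0.001,-0.044],[0.0075,0,-0.0014,-0.067],[0.01,0,-0.0017,-0.089],[0.0126,0,-0.0019,-0.111],[0.0152,0,-0.002,-0.133],[0.0177,0,-0.0021,-0.156],[0.0203,0,-0.002,-0.178],[0.0229,0,-0.0019,-0.2],[0.0229,0,-0.0019,-0.2]]]}}

```text
t: 13.2
tcp_pos: [535.7, 78.0, 77.2]
tcp_rot: [-1.565, 0.156, -0.156]
wrist_force: [-2.0, 3.4, 0.1]
finger_gap: 13.5
```

```bash
cat >> h.py <<'E'
def pf(c=(561.2,153.8)):
    st(); s=env.state(); v=s['tcp_pos'][:2]-c; r=np.linalg.norm(v); u=v/r; t=np.array([-u[1],u[0]]); F=s['wrist_force']
    print('r',r.round(2),'ang',np.arctan2(v[1],v[0]).round(3),'Frad',(F[:2]@u).round(2),'Ftan',(F[:2]@t).round(2),'Fz',F[2].round(2))
E
python3 - <<'E'
from h import *
pf()
E
```

```text
13.2 tcp [535.65  78.    77.18] yaw -0.199 ydir [ 2.e-04 -1.e-04 -1.e+00] F [-1.95  3.38  0.1 ] M [ 0.5    0.467 -0.029] gap 13.47
r 79.98 ang -1.896 Frad -2.58 Ftan -2.93 Fz 0.1
```

```bash
python3 - <<'E'
from h import *
arc((561.5,154.5),80.7,80,-1.9005,-1.65,77.25,0,9)
arc((561.5,154.5),80,80,-1.65,-1.457,77.25,.1,8)
E
```

```text
[[0.0023,0.0,-0.0001,-0.022],[0.0045,0.0,-0.0003,-0.044],[0.0067,0.0,-0.0003,-0.067],[0.009,0.0,-0.0003,-0.089],[0.0112,0.0,-0.0002,-0.111],[0.0134,0.0,-0.0001,-0.133],[0.0157,0.0,0.0001,-0.156],[0.0179,0.0,0.0003,-0.178],[0.0201,0.0,0.0006,-0.2],[0.0201,0.0,0.0006,-0.2]]
[555.17  74.71  77.25   0.  ]
[[0.0019,0.0,-0.0001,-0.013],[0.0039,0.0,-0.0002,-0.025],[0.0058,0.0,-0.0002,-0.038],[0.0077,0.0,-0.0002,-0.05],[0.0096,0.0,-0.0001,-0.062],[0.0116,0.0,-0.0,-0.075],[0.0135,0.0,0.0001,-0.088],[0.0154,0.0,0.0003,-0.1],[0.0154,0.0,0.0003,-0.1],[0.0154,0.0,0.0003,-0.1]]
[5.7057e+02 7.5010e+01 7.7250e+01 1.0000e-01]
```

Emit:
{"method": "send_rows", "body": {"deltas": [[[0.0023,0,-0.0001,-0.022],[0.0045,0,-0.0003,-0.044],[0.0067,0,-0.0003,-0.067],[0.009,0,-0.0003,-0.089],[0.0112,0,-0.0002,-0.111],[0.0134,0,-0.0001,-0.133],[0.0157,0,0.0001,-0.156],[0.0179,0,0.0003,-0.178],[0.0201,0,0.0006,-0.2],[0.0201,0,0.0006,-0.2]]]}}

```text
t: 14.2
tcp_pos: [555.5, 74.5, 77.2]
tcp_rot: [-1.571, -0.001, 0.0]
wrist_force: [-3.4, -1.0, -0.8]
finger_gap: 13.8
```

```bash
python3 - <<'E'
from h import *
pf((561.5,154.5))
E
```

```text
14.2 tcp [555.5   74.51  77.22] yaw 0.001 ydir [ 3.e-04 -3.e-04 -1.e+00] F [-3.37 -0.97 -0.84] M [-0.243  0.771  0.004] gap 13.82
r 80.21 ang -1.646 Frad 1.22 Ftan -3.29 Fz -0.84
```

Emit:
{"method": "send_rows", "body": {"deltas": [[[0.0019,0,-0.0001,-0.013],[0.0039,0,-0.0002,-0.025],[0.0058,0,-0.0002,-0.038],[0.0077,0,-0.0002,-0.05],[0.0096,0,-0.0001,-0.062],[0.0116,0,0,-0.075],[0.0135,0,0.0001,-0.088],[0.0154,0,0.0003,-0.1],[0.0154,0,0.0003,-0.1],[0.0154,0,0.0003,-0.1]]]}}

```text
t: 15.2
tcp_pos: [570.7, 75.1, 77.3]
tcp_rot: [-1.569, -0.079, 0.078]
wrist_force: [-3.8, -1.5, -0.8]
finger_gap: 13.4
```

```bash
python3 - <<'E'
from h import *
pf((561.5,154.5))
E
```

```text
15.2 tcp [570.69  75.09  77.26] yaw 0.1 ydir [ 3.e-04  1.e-04 -1.e+00] F [-3.76 -1.46 -0.75] M [-0.217  0.808 -0.006] gap 13.4
r 79.94 ang -1.456 Frad 1.02 Ftan -3.9 Fz -0.75
```

The pin is over the expected hole with Ftan -3.9 N and a small radial force. Now I'll feel downward in small steps.

Emit:
{"method": "send_rows", "body": {"deltas": [[[0,0.0003,-0.0001,0],[0,0.0006,-0.0002,0],[0,0.0009,-0.0003,0],[0,0.0012,-0.0003,0],[0,0.0015,-0.0003,0],[0,0.0018,-0.0003,0],[0,0.0021,-0.0003,0],[0,0.0025,-0.0003,0],[0,0.0025,-0.0003,0],[0,0.0025,-0.0003,0]]], "newtons": 30}}

```text
t: 16.2
tcp_pos: [570.6, 74.7, 74.7]
tcp_rot: [-1.569, -0.078, 0.079]
wrist_force: [-3.4, -1.3, 0.7]
finger_gap: 13.6
```

```bash
python3 - <<'E'
from h import *
pf((561.5,154.5))
E
```

```text
16.2 tcp [570.58  74.68  74.69] yaw 0.1 ydir [-1.e-04 -0.e+00 -1.e+00] F [-3.35 -1.34  0.71] M [-0.272  0.753  0.011] gap 13.63
r 80.34 ang -1.458 Frad 0.95 Ftan -3.48 Fz 0.71
```

Emit:
{"method": "send_rows", "body": {"deltas": [[[0,0.0003,0,0],[0,0.0006,0,0],[0,0.0009,0,0],[0,0.0012,0,0],[0,0.0015,0,0],[0,0.0018,0,0],[0,0.002,0,0],[0,0.002,0,0],[0,0.002,0,0],[0,0.002,0,0]]]}}

```text
t: 17.2
tcp_pos: [570.6, 74.7, 72.7]
tcp_rot: [-1.569, -0.078, 0.079]
wrist_force: [-4.7, -1.5, 0.9]
finger_gap: 13.6
```

```bash
python3 - <<'E'
from h import *
pf((561.5,154.5))
E
```

```text
17.2 tcp [570.57  74.73  72.72] yaw 0.1 ydir [-1.e-04  0.e+00 -1.e+00] F [-4.69 -1.5   0.94] M [-0.32   0.873  0.008] gap 13.65
r 80.28 ang -1.458 Frad 0.96 Ftan -4.83 Fz 0.94
```

Emit:
{"method": "send_rows", "body": {"deltas": [[[0,0.0005,0,0],[0,0.001,0,0],[0,0.0015,0,0],[0,0.002,0,0],[0,0.0025,0,0],[0,0.003,0,0],[0,0.0035,0,0],[0,0.004,0,0],[0,0.004,0,0],[0,0.004,0,0]]]}}

```text
t: 18.2
tcp_pos: [570.6, 74.7, 68.6]
tcp_rot: [-1.569, -0.078, 0.079]
wrist_force: [-4.9, -2.4, 1.2]
finger_gap: 13.7
```

```bash
python3 - <<'E'
from h import *
pf((561.5,154.5))
E
```

```text
18.2 tcp [570.58  74.7   68.65] yaw 0.1 ydir [-1.e-04  0.e+00 -1.e+00] F [-4.93 -2.37  1.19] M [-0.291  0.836 -0.036] gap 13.67
r 80.31 ang -1.458 Frad 1.79 Ftan -5.16 Fz 1.19
```

Emit:
{"method": "send_rows", "body": {"deltas": [[[0,0.0007,0,0],[0,0.0014,0,0],[0,0.0021,0,0],[0,0.0028,0,0],[0,0.0035,0,0],[0,0.004,0,0],[0,0.0045,0,0],[0,0.005,0,0],[0,0.005,0,0],[0,0.005,0,0]]]}}

```text
t: 19.2
tcp_pos: [570.6, 74.7, 63.7]
tcp_rot: [-1.569, -0.078, 0.079]
wrist_force: [-3.3, -1.1, 1.2]
finger_gap: 13.7
```

```bash
python3 - <<'E'
from h import *
pf((561.5,154.5))
E
```

```text
19.2 tcp [570.61  74.7   63.66] yaw 0.1 ydir [-1.e-04 -0.e+00 -1.e+00] F [-3.33 -1.11  1.16] M [-0.304  0.809 -0.011] gap 13.71
r 80.32 ang -1.457 Frad 0.72 Ftan -3.43 Fz 1.16
```

Almost home. I'll take the last bit slowly, watching Fz.

Emit:
{"method": "send_rows", "body": {"deltas": [[[0,0.0002,0,0],[0,0.0004,0,0],[0,0.0006,0,0],[0,0.0008,0,0],[0,0.001,0,0],[0,0.0012,0,0],[0,0.0013,0,0],[0,0.0013,0,0],[0,0.0013,0,0],[0,0.0013,0,0]]]}}

```text
t: 20.2
tcp_pos: [570.7, 74.7, 62.6]
tcp_rot: [-1.569, -0.079, 0.078]
wrist_force: [-4.5, -1.5, 5.0]
finger_gap: 13.7
```

```bash
python3 - <<'E'
from h import *
pf((561.5,154.5))
E
```

```text
20.2 tcp [570.74  74.7   62.64] yaw 0.1 ydir [ 4.e-04 -0.e+00 -1.e+00] F [-4.54 -1.48  5.01] M [-0.31   0.889 -0.001] gap 13.75
r 80.33 ang -1.456 Frad 0.95 Ftan -4.68 Fz 5.01
```

Emit:
{"method": "send_rows", "body": {"deltas": [[[0,0.0002,0,0],[0,0.0004,0,0],[0,0.0004,0,0],[0,0.0004,0,0],[0,0.0004,0,0],[0,0.0004,0,0],[0,0.0004,0,0],[0,0.0004,0,0],[0,0.0004,0,0],[0,0.0004,0,0]]]}}

```text
t: 21.2
tcp_pos: [570.8, 74.7, 62.6]
tcp_rot: [-1.569, -0.079, 0.078]
wrist_force: [-5.9, -1.2, 7.4]
finger_gap: 13.5
```

```bash
python3 - <<'E'
from h import *
pf((561.5,154.5))
E
```

```text
21.2 tcp [570.85  74.72  62.58] yaw 0.1 ydir [ 0.001 -0.    -1.   ] F [-5.92 -1.18  7.39] M [-0.268  0.968  0.021] gap 13.48
r 80.33 ang -1.454 Frad 0.49 Ftan -6.02 Fz 7.39
```

The pin is hard home: commanding 0.4 mm lower moved it only 0.06 mm. I'll ease off, then open and rise.

Emit:
{"method": "send_rows", "body": {"deltas": [[[0,-0.0002,0,0],[0,-0.0004,0,0],[-0.0002,-0.0004,0,0],[-0.0004,-0.0004,0,0],[-0.0005,-0.0004,0,0],[-0.0005,-0.0004,0,0],[-0.0005,-0.0004,0,0],[-0.0005,-0.0004,0,0],[-0.0005,-0.0004,0,0],[-0.0005,-0.0004,0,0]]]}}

```text
t: 22.2
tcp_pos: [570.4, 74.6, 62.6]
tcp_rot: [-1.569, -0.079, 0.078]
wrist_force: [-4.2, -1.3, 4.8]
finger_gap: 13.9
```

Emit:
{"method": "send_rows", "body": {"deltas": [[[0,0,0,0],[0,0,0,0],[0,0,0,0],[0,0,0,0],[0,0,0,0],[0,0,0,0],[0,0,0,0],[0,0,0,0],[0,0,0,0],[0,0,0,0]]], "hand": -0.3}}

```text
t: 23.2
tcp_pos: [570.1, 74.7, 62.5]
tcp_rot: [-1.569, -0.079, 0.078]
wrist_force: [-0.4, 0.3, -0.3]
finger_gap: 30.7
```

```bash
python3 - <<'E'
from h import *
pf((561.5,154.5))
E
```

```text
23.2 tcp [570.13  74.66  62.46] yaw 0.1 ydir [ 1.e-04 -0.e+00 -1.e+00] F [-0.44  0.26 -0.3 ] M [-0.044  0.041  0.018] gap 30.69
r 80.31 ang -1.463 Frad -0.3 Ftan -0.41 Fz -0.3
```

Free. I'll rise straight up and then back to the side for a view.

Emit:
{"method": "send_rows", "body": {"deltas": [[[0,-0.01,0,0],[0,-0.02,0,0],[0,-0.035,0,0],[0,-0.05,0,0],[0,-0.07,0,0],[0,-0.09,0,0],[0,-0.11,0,0],[0,-0.13,0,0],[0,-0.15,0,0],[0,-0.15,0,0]]]}}

```text
t: 24.2
tcp_pos: [570.9, 74.7, 215.8]
tcp_rot: [-1.57, -0.083, 0.074]
wrist_force: [-0.3, -0.6, 0.3]
finger_gap: 31.0
```

Emit:
{"method": "send_rows", "body": {"deltas": [[[-0.03,0,0.01,0],[-0.06,0,0.03,0],[-0.09,0,0.06,0],[-0.12,0,0.09,0],[-0.15,0,0.12,0],[-0.17,0,0.15,0],[-0.18,0,0.18,0],[-0.18,0,0.2,0],[-0.18,0,0.2,0],[-0.18,0,0.2,0]]]}}

```text
t: 25.2
tcp_pos: [370.8, 255.5, 212.1]
tcp_rot: [-1.57, -0.079, 0.08]
wrist_force: [-0.7, -0.5, -0.8]
finger_gap: 31.2
```

```bash
python3 - <<'E'
from h import *
st()
a=snap('scene','s3'); b=snap('top','t3')
A=cv2.resize(a[150:260,300:430],None,fx=5,fy=5,interpolation=cv2.INTER_CUBIC)
B=cv2.resize(b[110:235,100:215],None,fx=4.4,fy=4.4,interpolation=cv2.INTER_CUBIC)
cv2.imwrite('pics/s3.png',cv2.resize(np.hstack([A,B]) if A.shape[0]==B.shape[0] else np.hstack([A,B[:550]]),None,fx=.69,fy=.69))
# pin expected: axis at hole, foot 13
f=lambda X:(((proj('scene',X)-[300,150]+.5)*5-.5)*.69).round()
g=lambda X:(((proj('top',X)-[100,110]+.5)*4.4-.5)*.69+[650*.69,0]).round()
for h in(39,75):print(h,f([570.3,74.7,h]),g([570.3,74.7,h]))
E
```

```text
25.2 tcp [370.82 255.46 212.06] yaw 0.101 ydir [-6.e-04 -5.e-04 -1.e+00] F [-0.7  -0.5  -0.81] M [-0.05   0.02  -0.003] gap 31.22
39 [175. 245.] [653. 169.]
75 [185. 191.] [639. 158.]
```

View pics/s3.png

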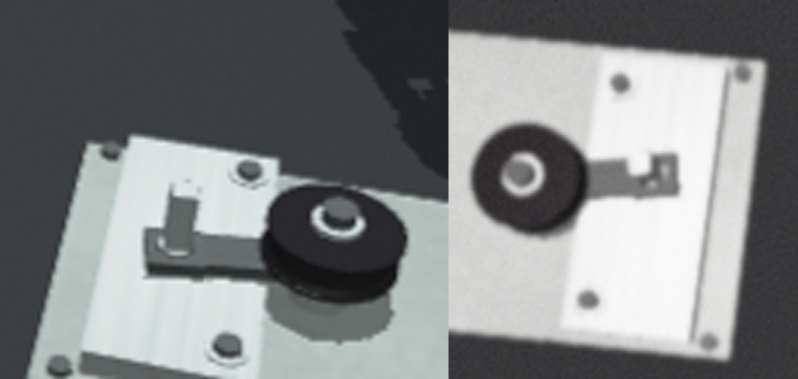

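The pin stands upright with its head top at ~(186,188), predicted (185,191). The collar is on the arm at ~(173,245), the wheel is held back and the gripper is clear.

```bash
python3 -c "
from h import *
st();print(env.finish_job())"
```

```text
25.3 tcp [371.2  254.94 212.19] yaw 0.099 ydir [-4.e-04 -3.e-04 -1.e+00] F [ 0.94  0.59 -0.1 ] M [-0.08   0.031 -0.04 ] gap 31.07
the job is handed in; nothing more can be done
None
```

The locking pin is home in the lock plate and holding the wheel back at about 0.74 rad. I handed the job in at 25.3 s; it gave no verdict.

I took the pin from the block, put it down through the eye and pulled the arm round to the hole. The foot went into the hole at the first try. I then pressed it until the collar sat on the arm, let go and backed away.

**Last checks:**
- **Seating:** at the end, commanding 0.4 mm lower moved the pin only 0.06 mm, and the upward force was about 7 N. The tool height then puts the foot about 13 mm above the bench.
- **Forces:** sideways force was about 6 N at most, and there was no contact after letting go.
- **Final pictures:** the pin is upright with its collar on the arm. Its head top is within about 3 pixels of the prediction, in a crop magnified about 3.5 times.

**Disagreement:** the two cameras differed by up to 4 mm on where the eye was. I used a compromise position, and the force readings during insertion confirmed it.

**Not checked:** I did not measure the dowel and bottles again at the end. The planned path stayed clear of them, and I felt no contact with them.

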